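# Ready the fruit peeler for loading and hold its sprung holder up

## Robot

A 6-joint arm with a two-finger parallel gripper is mounted at the origin on a cart in front of the work surface, level with it; the furniture and walls round the work are solid. World frame = base frame: x ahead of the robot, y to its left, z up, the work surface at z = 0. Lengths are in m, angles in degrees, forces in N, time in s.
With the tool pointing down it reaches from about 0.325 to 0.925 m from the base axis. Payload 3.1 kg.
Tool frame: the origin (TCP) lies midway between the tips of the shut fingers; the grasp point (between the pads) lies 19 mm behind it; z points along the fingers, y is the line along which they close (so a half turn about z gives the same grasp; the last joint's range is limited). The gripper opens to 85 mm and grips with 20 to 120 N. Pads are 22 mm wide; open, the fingers measure 114 mm over their backs; the gripper's body (76 mm by 85 mm) begins 54 mm behind the grasp point. The pads swing forward as they close: fully open they stand 13 mm farther back than shut.
Start: joints at [62.556, 12.427, 92.441, -0, 75.132, -6.429], TCP at [0.224, 0.583, 0.231] pointing down, gripper open.
Joint ranges: [-157.48, 157.48], [-44.54, 120.13], [17.64, 146.25], [-64.5, 244.5], [7.68, 150.69], [-147.95, 147.95]. Speed limits (degrees/s): [159.86, 159.86, 180, 180, 180, 180].

## Interface

Orientations are given as a 3x3 rotation matrix whose columns are the frame's x, y, z axes.
In Python, from station import ctrl, eyes gives the robot as it stands.
- The arm moves only by the tool arm_command, never from a script. Its argument "targets" is a list of rows, each a list of 7 numbers: the closure, from 0 (fully open) to 1 (shut), then the shift along the tool's x, y, z each as a share of 0.02 m, from -1 to 1, then the turn, a rotation vector about the tool's x, y, z each as a share of 1.5 rad, from -1 to 1. A call has 1 to 20 rows; each row shifts and turns the commanded pose from where the row before left it, along the tool's axes as they then stand; what a row does not reach is not made up. A row lasts 1/12 s, in which the tool goes at most 41.7 mm and 7.16 degrees, less where a joint would pass 70% of its speed; a pose out of reach is approached as far as the arm can. A call with a number of a shift or a turn outside -1 to 1 is refused whole. A call with a gripper value outside its range is refused whole. The fingers move at their own pace and stop on an object; the grip force is fixed at half the most. Time passes only in rows, so rows that do not move let the fingers close. It gives the time, the measured TCP pose, the force, the opening and the grip force at its end, in the units of the state.
- ctrl.observe(): the state, without advancing time (a new reading comes with each control period).
- eyes.camera(name): name is "side" or "top" or "wrist"; returns the picture (400x640x3 uint8, red, green, blue); there is no depth.
- eyes.camera_params(name): a dict with "fx", "fy", "cx", "cy" (pixels), "R" (3x3) and "t" (3): a world point X has camera coordinates R X + t. Camera axes: x right, y down, z forward; pixel columns grow to the right and rows downward; lengths in m; the calibration is good to about 2 mm. A picture is of the moment at which its call begins: read the wrist's pose just before it. camera_params takes no time and is no camera call; for the wrist camera it gives the pose at the moment of the call.
- ctrl.sign_off(): hands the job in; it is judged then, once.
The state is a dict: "clock": time; "joint_positions": joint angles; "joint_velocities": joint speeds; "effort": joint torques, N m; "tcp_pos": TCP position; "ee_rot": TCP orientation; "contact_force": force on the tool from outside, world axes, zero at the start; "moment": the same for the moment, N m; "width": finger opening in m; "grasp_force": force on a finger pad.
Only numpy, scipy, OpenCV 4.12 (cv2) and the standard library are available. Lean on these libraries where they do the work, as an engineer would, in place of code of your own. Each camera call takes 0.05 s, during which the arm holds its last target. There are 200 camera calls.

## Task

I want to load a lemon into the crank-driven fruit peeler. Its blade arm was left low, in the way of my hand: by its black grip, wind the crank clockwise (seen from above) a full turn and a little more until the blade arm is all the way up at its stop, and let go of the crank. Then take the black knob on top of the sprung holder rod and pull the rod straight up until the red ring on it has just come out of the steel sleeve, its lower edge level with the sleeve's rim and no farther, and keep holding it there against the spring, so that the program finishes with the knob still in the fingers, while I load; do not touch the blade arm, and leave the other things on the worktop where they are.

Things in the scene. Friction and masses are not known exactly. Their poses are not given: they have to be found in the camera images.
- peeler_base: the fruit peeler: a steel base plate 350 mm long (its own y), 150 mm wide (x), 18 mm high, stuck fast to the worktop. Origin on the worktop under the plate's centre, z up. At its -y end (y = -135 mm) a gear housing 63 mm high with the crank on top; at its +y end a column at x = +58 mm (85 mm wide in y, top at 184 mm) with a bridge to a vertical steel sleeve at x = 0, y = +85 mm
- crank_axis (a point): point on the crank's vertical axis, 102.5 mm above the worktop, level with the middle of the crank grip; the hub ends at 82 mm and nothing stands higher within 170 mm of the axis, save the grip
- crank_grip_mid (a point): middle of the crank's grip: an upright black plastic cylinder, 23 mm across and 42 mm tall (78 to 120 mm above the worktop), that spins freely on its pin, 55 mm from the crank axis; the flat steel crank arm below it ends at 76 mm. Below this point 24 mm of grip, above it 18 mm
- crank (a joint): crank angle, rad, growing clockwise seen from above; at 0 and at 2 pi (6.283) the crank arm points along the peeler's -y. Stops at -0.6 and at 6.283; it starts between -0.6 and 0, and stays where it is left (friction about 0.12 N m, 2 to 3 N at the grip). Geared to the blade arm, which reaches its top stop at 6.283
- blade_arm: the blade arm: a 7 mm steel bar with an orange blade head, on the lift that runs up the peeler's column behind the fruit place. Origin in the middle of the lift block, on the lead screw; the crank raises it about 9.4 mm per radian, from 50 mm to 114 mm above the worktop, where the lift block meets two black stop collars on the guide rods
- pull_rod (a joint): how far the sprung holder rod is pulled up out of its sleeve, m; 0 seated, 0.050 with the red ring's lower edge level with the sleeve's rim, 0.075 at its end stop. The spring pulls it back down: 6 N at 0, 14 N at 0.050, 18 N at the end with the rod's weight (160 N/m)
- pull_knob: the black knob on top of the holder rod: an upright cylinder 29 mm across and 37 mm tall that swivels freely about the rod. Origin at the centre of its underside, 212 mm above the worktop when seated, 12 mm above the sleeve's rim
- pull_knob_mid (a point): middle of the pull knob, 17.5 mm above its underside, 229.5 mm above the worktop when seated; nothing on the peeler stands higher than 200 mm beside it
- red_ring (a point): centre of the lower edge of the red ring, 6 mm high, painted on the 12 mm holder rod; hidden in the sleeve until the rod is pulled
- sleeve_rim (a point): centre of the upper rim of the steel sleeve (25 mm across), 200 mm above the worktop; the rod comes out of it
- lemon: the lemon to be peeled, 71 mm long, on the chopping board at the left; bystander
- lime: lime, 48 mm, on the chopping board; bystander
- lemon_b: second lemon, 72 mm, behind the chopping board; bystander
- peel_pot: dark red scalloped pot for the peel, 91 mm across, 76 mm high, on the chopping board; bystander
- timer: round cream kitchen timer, 64 mm across, 58 mm high, at the right front; bystander
- salt: salt shaker, 44 mm across, 90 mm high, at the right front; bystander

How it is judged:
By the outcome, as a careful person would: the job done as asked, in the order asked, and still so for the second after the job is handed in, while the arm keeps its last pose, push and grip.
It also fails if it takes over 64 s, if anything falls off the work surface, if the arm or the gripper's body presses on something with over 40 N, if the wrist force passes 120 N, or if a joint passes its speed limit or range.

## Working session

There is one attempt and no reset: what is moved stays moved. The work goes in short steps, Python scripts to look and compute and a tool call to move; the robot and the scene stay as the last step left them, time stands still between calls to the robot, and variables do not carry over. Pictures are saved under pics/ and viewed, at most 10 in all, crops included, and the job is handed in when it is done.

Besides the shell and the picture viewer there is one more tool, called after "Request:" by a JSON object that holds its "name" and its "arguments". arm_command: Moves the arm, as the interface text tells. Its arguments: {"type":"object","properties":{"targets":{"type":"array"}},"required":["targets"]}

```bash
mkdir -p pics; ls; python3 - <<'E'
from station import ctrl, eyes
import cv2, numpy as np
s=ctrl.observe(); print(s)
a=eyes.camera("top"); b=eyes.camera("side")
cv2.imwrite("pics/top0.png",a[:,:,::-1]); cv2.imwrite("pics/side0.png",b[:,:,::-1])
for n in("top","side","wrist"): print(n,eyes.camera_params(n))
E
```

```text
pics
{'clock': 0.0, 'joint_positions': array([ 6.25554809e+01,  1.24805018e+01,  9.25294244e+01,  1.49500528e-03,
        7.51333981e+01, -6.42860698e+00]), 'joint_velocities': array([ 0.01835201,  0.01353465, -0.05567368,  0.07242745, -0.04282317,
        0.02988303]), 'effort': array([ 9.96556337e-04, -3.96838474e+01, -3.03857517e+01, -7.19492596e-05,
        9.44090600e-03,  1.71777054e-05]), 'tcp_pos': array([0.22372825, 0.58269284, 0.22991914]), 'ee_rot': array([[-9.33478274e-01,  3.58632028e-01, -1.17528566e-03],
       [ 3.58633824e-01,  9.33475711e-01, -2.20833156e-03],
       [ 3.05122190e-04, -2.48292672e-03, -9.99996871e-01]]), 'contact_force': array([ 0.28618872,  0.68463117, -0.80467816]), 'moment': array([-0.03355419, -0.08984092, -0.06189167]), 'grasp_force': 0.0, 'width': 0.08559624418805128}
top {'fx': 431.2719290092392, 'fy': 431.2719290092392, 'cx': 323.05450091939304, 'cy': 201.314589761538, 'R': array([[-0.01912315, -0.99877109, -0.04572324],
       [-0.99385822,  0.02397477, -0.10803262],
       [ 0.10899606,  0.04337649, -0.99309533]]), 't': array([0.13464035, 0.5286177 , 1.67855042])}
side {'fx': 485.3283466686898, 'fy': 485.3283466686898, 'cx': 319.0911992274179, 'cy': 206.376203789518, 'R': array([[ 0.99550419, -0.09405118,  0.01121519],
       [-0.05255936, -0.64702972, -0.76065107],
       [ 0.07879669,  0.75664187, -0.64906407]]), 't': array([-0.50923924,  0.21438288,  1.68826801])}
wrist {'fx': 294.10325239886396, 'fy': 294.10325239886396, 'cx': 322.32073941088504, 'cy': 199.71853491882183, 'R': array([[ 0.35949988,  0.93314364, -0.00166965],
       [ 0.89638947, -0.34484175,  0.27851408],
       [ 0.25931788, -0.10162243, -0.9604307 ]]), 't': array([-0.6243253 , -0.03527209,  0.37965229])}
```

View pics/top0.png

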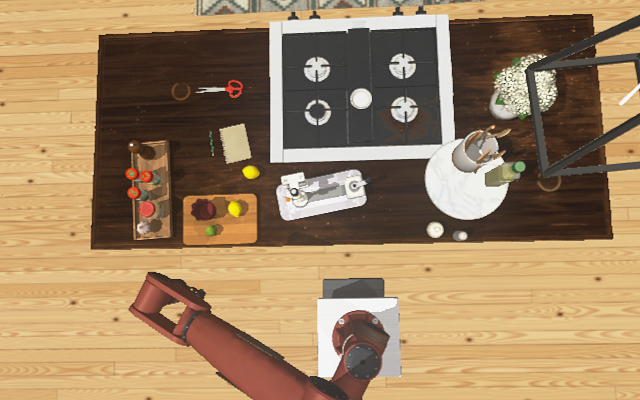

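View pics/side0.png

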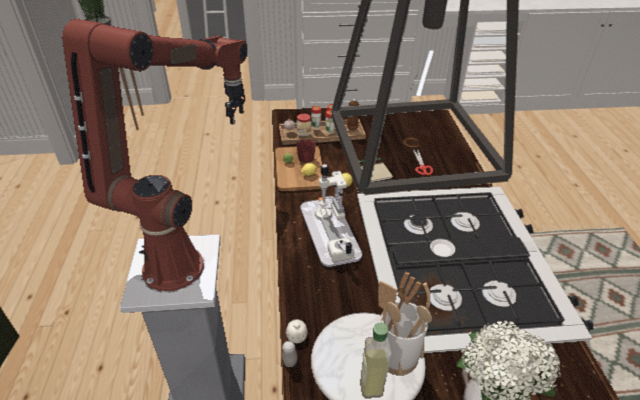

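The top view shows the peeler at about (322,194), with the crank end at the right (355,188) and the sleeve end at the left (292,185). In the side view the crank is at (342,247) and the knob at (324,170). I'll zoom in on both.

```bash
python3 - <<'E'
import cv2, numpy as np
a=cv2.imread("pics/top0.png")[160:230,270:375]; b=cv2.imread("pics/side0.png")[155:275,290:370]
a=cv2.resize(a,None,fx=7.5,fy=7.5,interpolation=cv2.INTER_CUBIC)
cv2.imwrite("pics/c1.png",a)
b=cv2.resize(b,None,fx=5,fy=5,interpolation=cv2.INTER_CUBIC); cv2.imwrite("pics/c2.png",b)
E
```

```text
(no output)
```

View pics/c1.png

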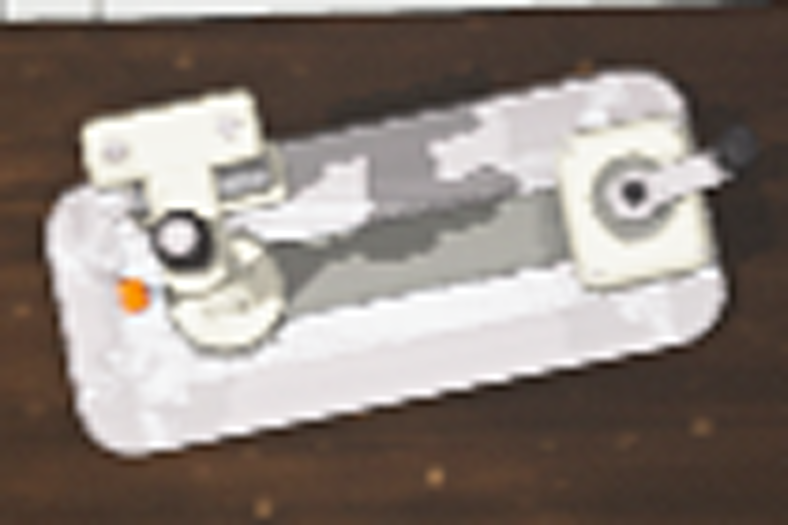

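View pics/c2.png

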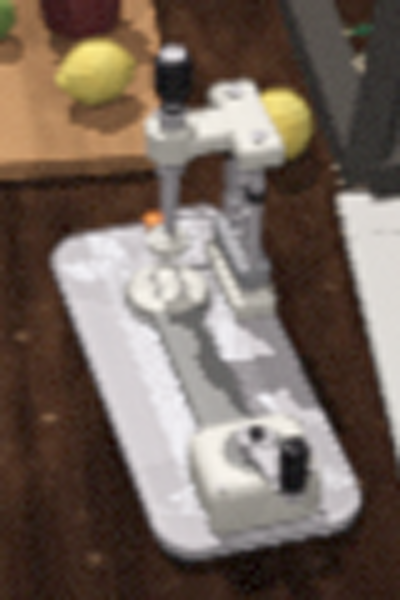

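The crops show the hub at (633,192), grip top (738,146) and knob top (182,238) in the top crop. In the side crop the grip's middle is at (293,466) and the knob's middle at (174,75). Next, triangulate.

```bash
cat > h.py <<'E'
import numpy as np
from station import ctrl, eyes
def ray(n,u,v,P=None):
    P=P or eyes.camera_params(n); R,t=P["R"],P["t"]
    d=R.T@np.array([(u-P["cx"])/P["fx"],(v-P["cy"])/P["fy"],1]); return -R.T@t,d/np.linalg.norm(d)
def plane(n,u,v,z,P=None):
    o,d=ray(n,u,v,P); return o+d*(z-o[2])/d[2]
def tri(rs):
    A=sum(np.eye(3)-np.outer(d,d) for o,d in rs); b=sum((np.eye(3)-np.outer(d,d))@o for o,d in rs)
    return np.linalg.solve(A,b)
E
python3 - <<'E'
from h import *
np.set_printoptions(precision=4,suppress=True)
T=lambda u,v:(u/7.5+270-.43,v/7.5+160-.43)
S=lambda u,v:(u/5+290-.4,v/5+155-.4)
print("hub",plane("top",*T(633,192),.082))
print("grip",plane("top",*T(738,146),.12),plane("side",*S(293,466),.099))
print("knob",plane("top",*T(182,238),.249),plane("side",*S(174,75),.2295), plane("side",*S(174,50),.249))
# plate corners
for c in [(55,190),(110,452),(725,335),(665,75)]: print(plane("top",*T(*c),.018))
print("housing",[plane("top",*T(*c),.063) for c in [(562,152),(680,118),(712,265),(585,287)]])
E
```

```text
hub [0.5855 0.0006 0.082 ]
grip [ 0.6019 -0.0514  0.12  ] [ 0.6042 -0.0497  0.099 ]
knob [0.545  0.2147 0.249 ] [0.5492 0.2219 0.2295] [0.5492 0.2256 0.249 ]
[0.604  0.3088 0.018 ]
[0.4622 0.2804 0.018 ]
[ 0.5171 -0.0478  0.018 ]
[ 0.6577 -0.02    0.018 ]
housing [array([0.6103, 0.0364, 0.063 ]), array([ 0.6266, -0.0254,  0.063 ]), array([ 0.5491, -0.0397,  0.063 ]), array([0.5393, 0.0262, 0.063 ])]
```

Request:
{"name": "arm_command", "arguments": {"targets": [[0, 0, 0, -1, 0, 0, -0.0817], [0, 0, 0, -1, 0, 0, -0.0817], [0, 0, 0, -1, 0, 0, -0.0817], [0, 0, 0, -1, 0, 0, 0], [0, 0, 0, -1, 0, 0, 0], [0, -0.5, -1, 0, 0, 0, 0], [0, -0.5, -1, 0, 0, 0, 0], [0, -0.5, -1, 0, 0, 0, 0], [0, -0.5, -1, 0, 0, 0, 0], [0, -0.5, -1, 0, 0, 0, 0], [0, -0.5, -1, 0, 0, 0, 0], [0, -0.5, -1, 0, 0, 0, 0], [0, -0.5, -1, 0, 0, 0, 0], [0, -0.5, -1, 0, 0, 0, 0], [0, -0.5, -1, 0, 0, 0, 0], [0, -0.5, -1, 0, 0, 0, 0], [0, -0.5, -1, 0, 0, 0, 0], [0, -0.5, -1, 0, 0, 0, 0], [0, -0.5, -1, 0, 0, 0, 0], [0, 0, 0, 0, 0, 0, 0]]}}

```text
clock: 1.77
tcp_pos: [0.3654, 0.3007, 0.3307]
ee_rot: [[-1.0, 0.003, 0.0], [0.003, 1.0, -0.002], [-0.0, -0.002, -1.0]]
contact_force: [0.5, 0.4, 0.2]
width: 0.0854
grasp_force: 0.0
```

Request:
{"name": "arm_command", "arguments": {"targets": [[0, -1, -0.5, 0, 0, 0, 0], [0, -1, -0.5, 0, 0, 0, 0], [0, -1, -0.5, 0, 0, 0, 0], [0, -1, -0.5, 0, 0, 0, 0], [0, -1, -0.5, 0, 0, 0, 0], [0, -1, -0.5, 0, 0, 0, 0], [0, -1, -0.5, 0, 0, 0, 0], [0, -1, -0.5, 0, 0, 0, 0], [0, 0, 0, 0, 0, 0, 0], [0, 0, 0, 0, 0, 0, 0]]}}

```text
clock: 2.6
tcp_pos: [0.5245, 0.2237, 0.3304]
ee_rot: [[-1.0, 0.0, -0.002], [0.0, 1.0, 0.0], [0.002, 0.0, -1.0]]
contact_force: [-0.7, 0.3, -1.7]
width: 0.0853
grasp_force: 0.0
```

```bash
python3 - <<'E'
from h import *
import cv2,pickle
P=eyes.camera_params("wrist");a=eyes.camera("wrist");cv2.imwrite("pics/w1.png",a[:,:,::-1]);pickle.dump(P,open("w1.pkl","wb"))
E
```

Request:
{"name": "arm_command", "arguments": {"targets": [[0, -0.3, -1, 0, 0, 0, 0], [0, -0.3, -1, 0, 0, 0, 0], [0, -0.3, -1, 0, 0, 0, 0], [0, -0.3, -1, 0, 0, 0, 0], [0, -0.3, -1, 0, 0, 0, 0], [0, -0.3, -1, 0, 0, 0, 0], [0, -0.3, -1, 0, 0, 0, 0], [0, -0.3, -1, 0, 0, 0, 0], [0, -0.3, -1, 0, 0, 0, 0], [0, -0.3, -1, 0, 0, 0, 0], [0, 0, -1, 1, 0, 0, 0], [0, 0, -1, 1, 0, 0, 0], [0, 0, 0, 1, 0, 0, 0], [0, 0, 0, 1, 0, 0, 0], [0, 0, 0, 1, 0, 0, 0], [0, 0, 0, 1, 0, 0, 0], [0, 0, 0, 0, 0, 0, 0], [0, 0, 0, 0, 0, 0, 0]]}}

```text
clock: 4.15
tcp_pos: [0.583, -0.015, 0.21]
ee_rot: [[-1.0, -0.002, -0.004], [-0.002, 1.0, 0.001], [0.004, 0.001, -1.0]]
contact_force: [-0.4, 0.2, 0.2]
width: 0.0855
grasp_force: 0.0
```

```bash
python3 - <<'E'
from h import *
import cv2,pickle
P=eyes.camera_params("wrist");a=eyes.camera("wrist");cv2.imwrite("pics/w2.png",a[:,:,::-1]);pickle.dump(P,open("w2.pkl","wb"))
cv2.imwrite("pics/w12.png",np.vstack([cv2.imread("pics/w1.png")[:300,80:560],cv2.imread("pics/w2.png")[:300,80:560]]))
E
```

```text
(no output)
```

View pics/w12.png

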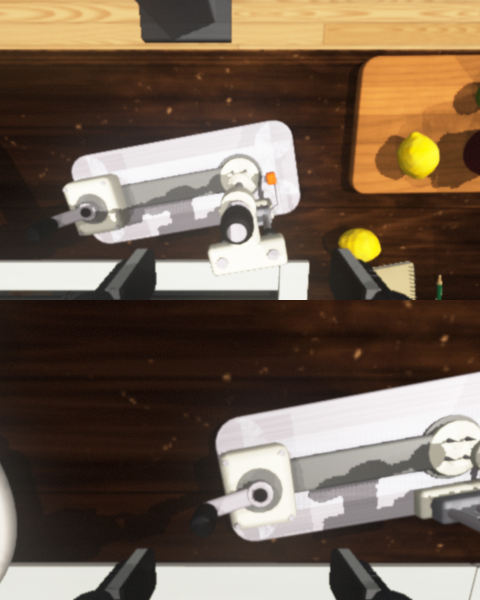

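In the upper image (w1) the knob cap is at about (317,231). In the lower one (w2) the hub is at (341,195) and the grip at (285,219). I'll zoom to get subpixel positions.

```bash
python3 - <<'E'
import cv2,numpy as np
a=cv2.imread("pics/w1.png")[190:250,290:350]; b=cv2.imread("pics/w2.png")[160:250,265:385]
g=lambda i,f:np.clip(255*(cv2.resize(i,None,fx=f,fy=f,interpolation=cv2.INTER_CUBIC)/255.)**.5,0,255).astype(np.uint8)
A=g(a,5);B=g(b,4)
c=np.zeros((360,800,3),np.uint8);c[:300,:300]=A;c[:360,310:790]=B
cv2.imwrite("pics/z.png",c)
E
```

```text
(no output)
```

View pics/z.png

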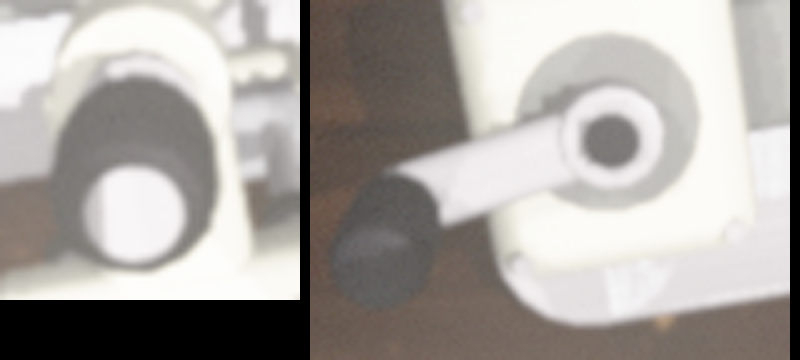

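Zoomed: knob cap centre at (135,213), hub at (610,138), grip top centre at (378,268) and grip foot near (403,212).

```bash
python3 - <<'E'
from h import *
import pickle
np.set_printoptions(precision=4,suppress=True)
P1=pickle.load(open("w1.pkl","rb"));P2=pickle.load(open("w2.pkl","rb"))
k=plane("w",316.6,232.2,.249,P1);h=plane("w",339.6,194.1,.082,P2);g=plane("w",281.6,226.6,.12,P2);gb=plane("w",287.9,212.6,.078,P2)
print("knob",k,"hub",h,"grip",g,gb)
print(np.linalg.norm((k-h)[:2]),np.linalg.norm((g-h)[:2]))
az=lambda v:np.degrees(np.arctan2(v[1],v[0]))
print("-y az",az(h-k),"grip az",az(g-h),az(gb-h))
print("top hub hole", plane("w",(87+80),212,.082,P1))
E
```

```text
knob [0.5464 0.2196 0.249 ] hub [0.5848 0.0023 0.082 ] grip [ 0.6033 -0.0488  0.12  ] [ 0.6048 -0.0481  0.078 ]
0.2206140726940597 0.054334253721933845
-y az -79.96167922606661 grip az -70.1518291554442 -68.38842849517171
top hub hole [0.5843 0.0065 0.082 ]
```

Request:
{"name": "arm_command", "arguments": {"targets": [[0, -0.52, -0.87, 0, 0, 0, 0], [0, -0.52, -0.87, 0, 0, 0, 0], [0, 0, 0, 1, 0, 0, 0], [0, 0, 0, 1, 0, 0, 0], [0, 0, 0, 1, 0, 0, 0], [0, 0, 0, 1, 0, 0, 0], [0, 0, 0, 1, 0, 0, 0], [0, 0, 0, 0.6, 0, 0, 0], [0, 0, 0, 0.6, 0, 0, 0], [0, 0, 0, 0, 0, 0, 0], [0, 0, 0, 0, 0, 0, 0], [0, 0, 0, 0, 0, 0, 0]]}}

```text
clock: 5.2
tcp_pos: [0.6068, -0.0512, 0.0889]
ee_rot: [[-1.0, -0.001, 0.003], [-0.001, 1.0, -0.001], [-0.003, -0.001, -1.0]]
contact_force: [-0.4, -0.0, 0.3]
width: 0.0857
grasp_force: 0.0
```

Request:
{"name": "arm_command", "arguments": {"targets": [[1, 0, 0, 0, 0, 0, 0], [1, 0, 0, 0, 0, 0, 0], [1, 0, 0, 0, 0, 0, 0], [1, 0, 0, 0, 0, 0, 0], [1, 0, 0, 0, 0, 0, 0], [1, 0, 0, 0, 0, 0, 0], [1, 0, 0, 0, 0, 0, 0], [1, 0, 0, 0, 0, 0, 0], [1, 0, 0, 0, 0, 0, 0], [1, 0, 0, 0, 0, 0, 0], [1, 0, 0, 0, 0, 0, 0], [1, 0, 0, 0, 0, 0, 0]]}}

```text
clock: 6.2
tcp_pos: [0.6056, -0.0503, 0.0879]
ee_rot: [[-1.0, -0.001, 0.0], [-0.001, 1.0, 0.001], [-0.0, 0.001, -1.0]]
contact_force: [-2.1, 4.3, 5.4]
width: 0.0213
grasp_force: 58.9
```

```bash
python3 - <<'E'
import numpy as np
for st in range(0,38):
    a=np.radians(-70.15-10*st);b=a-np.radians(10)
    d=.055*np.array([np.cos(b)-np.cos(a),np.sin(b)-np.sin(a)])/.02
    print(st,"[1, %.2f, %.2f, 0, 0, 0, 0],"%(-d[0],d[1]))
E
```

```text
0 [1, 0.46, -0.12, 0, 0, 0, 0],
1 [1, 0.48, -0.04, 0, 0, 0, 0],
2 [1, 0.48, 0.04, 0, 0, 0, 0],
3 [1, 0.46, 0.13, 0, 0, 0, 0],
4 [1, 0.43, 0.20, 0, 0, 0, 0],
5 [1, 0.39, 0.28, 0, 0, 0, 0],
6 [1, 0.34, 0.34, 0, 0, 0, 0],
7 [1, 0.27, 0.39, 0, 0, 0, 0],
8 [1, 0.20, 0.43, 0, 0, 0, 0],
9 [1, 0.12, 0.46, 0, 0, 0, 0],
10 [1, 0.04, 0.48, 0, 0, 0, 0],
11 [1, -0.04, 0.48, 0, 0, 0, 0],
12 [1, -0.13, 0.46, 0, 0, 0, 0],
13 [1, -0.20, 0.43, 0, 0, 0, 0],
14 [1, -0.28, 0.39, 0, 0, 0, 0],
15 [1, -0.34, 0.34, 0, 0, 0, 0],
16 [1, -0.39, 0.27, 0, 0, 0, 0],
17 [1, -0.43, 0.20, 0, 0, 0, 0],
18 [1, -0.46, 0.12, 0, 0, 0, 0],
19 [1, -0.48, 0.04, 0, 0, 0, 0],
20 [1, -0.48, -0.04, 0, 0, 0, 0],
21 [1, -0.46, -0.13, 0, 0, 0, 0],
22 [1, -0.43, -0.20, 0, 0, 0, 0],
23 [1, -0.39, -0.28, 0, 0, 0, 0],
24 [1, -0.34, -0.34, 0, 0, 0, 0],
25 [1, -0.27, -0.39, 0, 0, 0, 0],
26 [1, -0.20, -0.43, 0, 0, 0, 0],
27 [1, -0.12, -0.46, 0, 0, 0, 0],
28 [1, -0.04, -0.48, 0, 0, 0, 0],
29 [1, 0.04, -0.48, 0, 0, 0, 0],
30 [1, 0.13, -0.46, 0, 0, 0, 0],
31 [1, 0.20, -0.43, 0, 0, 0, 0],
32 [1, 0.28, -0.39, 0, 0, 0, 0],
33 [1, 0.34, -0.34, 0, 0, 0, 0],
34 [1, 0.39, -0.27, 0, 0, 0, 0],
35 [1, 0.43, -0.20, 0, 0, 0, 0],
36 [1, 0.46, -0.12, 0, 0, 0, 0],
37 [1, 0.48, -0.04, 0, 0, 0, 0],
```

Request:
{"name": "arm_command", "arguments": {"targets": [[1, 0.46, -0.12, 0, 0, 0, 0], [1, 0.48, -0.04, 0, 0, 0, 0], [1, 0.48, 0.04, 0, 0, 0, 0], [1, 0.46, 0.13, 0, 0, 0, 0], [1, 0, 0, 0, 0, 0, 0], [1, 0, 0, 0, 0, 0, 0]]}}

```text
clock: 6.7
tcp_pos: [0.5685, -0.0492, 0.0879]
ee_rot: [[-1.0, -0.0, 0.002], [-0.0, 1.0, 0.003], [-0.002, 0.003, -1.0]]
contact_force: [1.0, 6.5, 3.0]
width: 0.0211
grasp_force: 59.5
```

Request:
{"name": "arm_command", "arguments": {"targets": [[1, 0.43, 0.2, 0, 0, 0, 0], [1, 0.39, 0.28, 0, 0, 0, 0], [1, 0.34, 0.34, 0, 0, 0, 0], [1, 0.27, 0.39, 0, 0, 0, 0], [1, 0.2, 0.43, 0, 0, 0, 0], [1, 0, 0, 0, 0, 0, 0], [1, 0, 0, 0, 0, 0, 0]]}}

```text
clock: 7.28
tcp_pos: [0.5372, -0.0175, 0.088]
ee_rot: [[-1.0, -0.001, 0.005], [-0.001, 1.0, 0.001], [-0.005, 0.001, -1.0]]
contact_force: [4.2, 3.4, -0.0]
width: 0.0215
grasp_force: 59.8
```

Request:
{"name": "arm_command", "arguments": {"targets": [[1, 0.12, 0.46, 0, 0, 0, 0], [1, 0.04, 0.48, 0, 0, 0, 0], [1, -0.04, 0.48, 0, 0, 0, 0], [1, -0.13, 0.46, 0, 0, 0, 0], [1, -0.2, 0.43, 0, 0, 0, 0], [1, -0.28, 0.39, 0, 0, 0, 0], [1, -0.34, 0.34, 0, 0, 0, 0], [1, -0.39, 0.27, 0, 0, 0, 0], [1, -0.43, 0.2, 0, 0, 0, 0], [1, 0, 0, 0, 0, 0, 0], [1, 0, 0, 0, 0, 0, 0]]}}

```text
clock: 8.2
tcp_pos: [0.5691, 0.0536, 0.0879]
ee_rot: [[-1.0, -0.001, 0.001], [-0.001, 1.0, 0.001], [-0.001, 0.001, -1.0]]
contact_force: [1.4, 0.3, 5.0]
width: 0.0212
grasp_force: 60.4
```

Request:
{"name": "arm_command", "arguments": {"targets": [[1, -0.46, 0.12, 0, 0, 0, 0], [1, -0.48, 0.04, 0, 0, 0, 0], [1, -0.48, -0.04, 0, 0, 0, 0], [1, -0.46, -0.13, 0, 0, 0, 0], [1, -0.43, -0.2, 0, 0, 0, 0], [1, -0.39, -0.28, 0, 0, 0, 0], [1, -0.34, -0.34, 0, 0, 0, 0], [1, -0.27, -0.39, 0, 0, 0, 0], [1, -0.2, -0.43, 0, 0, 0, 0], [1, 0, 0, 0, 0, 0, 0], [1, 0, 0, 0, 0, 0, 0]]}}

```text
clock: 9.12
tcp_pos: [0.6404, 0.0204, 0.0881]
ee_rot: [[-1.0, -0.0, 0.004], [-0.0, 1.0, 0.002], [-0.004, 0.002, -1.0]]
contact_force: [5.7, 1.2, 2.8]
width: 0.0212
grasp_force: 60.1
```

Request:
{"name": "arm_command", "arguments": {"targets": [[1, -0.12, -0.46, 0, 0, 0, 0], [1, -0.04, -0.48, 0, 0, 0, 0], [1, 0.04, -0.48, 0, 0, 0, 0], [1, 0.13, -0.46, 0, 0, 0, 0], [1, 0.2, -0.43, 0, 0, 0, 0], [1, 0.28, -0.39, 0, 0, 0, 0], [1, 0.34, -0.34, 0, 0, 0, 0], [1, 0.39, -0.27, 0, 0, 0, 0], [1, 0.43, -0.2, 0, 0, 0, 0], [1, 0, 0, 0, 0, 0, 0], [1, 0, 0, 0, 0, 0, 0]]}}

```text
clock: 10.03
tcp_pos: [0.6032, -0.0509, 0.0878]
ee_rot: [[-1.0, -0.001, -0.004], [-0.001, 1.0, 0.0], [0.004, 0.0, -1.0]]
contact_force: [-2.1, -0.1, 9.6]
width: 0.0211
grasp_force: 60.7
```

Request:
{"name": "arm_command", "arguments": {"targets": [[1, 0.31, -0.08, 0, 0, 0, 0], [1, 0, 0, 0, 0, 0, 0], [1, 0, 0, 0, 0, 0, 0], [1, 0, 0, 0, 0, 0, 0]]}}

```text
clock: 10.37
tcp_pos: [0.5984, -0.052, 0.0879]
ee_rot: [[-1.0, -0.001, -0.001], [-0.001, 1.0, 0.001], [0.001, 0.001, -1.0]]
contact_force: [1.2, 2.0, 6.3]
width: 0.0209
grasp_force: 60.5
```

Request:
{"name": "arm_command", "arguments": {"targets": [[1, 0.16, -0.03, 0, 0, 0, 0], [1, 0, 0, 0, 0, 0, 0], [1, 0, 0, 0, 0, 0, 0], [1, 0, 0, 0, 0, 0, 0]]}}

```text
clock: 10.7
tcp_pos: [0.5982, -0.0521, 0.088]
ee_rot: [[-1.0, -0.0, 0.006], [-0.0, 1.0, 0.002], [-0.006, 0.002, -1.0]]
contact_force: [8.1, 2.9, 1.3]
width: 0.0215
grasp_force: 59.9
```

Request:
{"name": "arm_command", "arguments": {"targets": [[1, 0.12, -0.02, 0, 0, 0, 0], [1, 0, 0, 0, 0, 0, 0], [1, 0, 0, 0, 0, 0, 0], [1, 0, 0, 0, 0, 0, 0]]}}

```text
clock: 11.03
tcp_pos: [0.598, -0.0521, 0.0881]
ee_rot: [[-1.0, 0.0, 0.012], [0.0, 1.0, 0.002], [-0.012, 0.002, -1.0]]
contact_force: [14.4, 4.4, -3.6]
width: 0.0213
grasp_force: 59.5
```

Request:
{"name": "arm_command", "arguments": {"targets": [[1, -0.2, 0.03, 0, 0, 0, 0], [1, 0, 0, 0, 0, 0, 0], [0, 0, 0, 0, 0, 0, 0], [0, 0, 0, 0, 0, 0, 0], [0, 0, 0, 0, 0, 0, 0], [0, 0, 0, 0, 0, 0, 0], [0, 0, 0, 0, 0, 0, 0], [0, 0, 0, 0, 0, 0, 0], [0, 0, 0, 0, 0, 0, 0], [0, 0, 0, 0, 0, 0, 0], [0, 0, 0, -0.3, 0, 0, 0], [0, 0, 0, -0.5, 0, 0, 0], [0, 0, 0, -1, 0, 0, 0], [0, 0, 0, -1, 0, 0, 0], [0, 0, 0, -1, 0, 0, 0], [0, 0, 0, -1, 0, 0, 0], [0, 0, 0, -1, 0, 0, 0], [0, 0, 0, 0, 0, 0, 0], [0, 0, 0, 0, 0, 0, 0]]}}

```text
clock: 12.62
tcp_pos: [0.5992, -0.0533, 0.2061]
ee_rot: [[-1.0, -0.001, 0.005], [-0.001, 1.0, -0.001], [-0.005, -0.001, -1.0]]
contact_force: [-0.2, 0.5, -0.1]
width: 0.0854
grasp_force: 0.0
```

```bash
python3 - <<'E'
from h import *
import cv2,pickle
P=eyes.camera_params("wrist");a=eyes.camera("wrist")[:,:,::-1];pickle.dump(P,open("w3.pkl","wb"))
s=eyes.camera("side")[:,:,::-1]
cv2.imwrite("pics/w3.png",a);cv2.imwrite("pics/side3.png",s)
from h import *
def px(X):
    c=P["R"]@np.array(X)+P["t"]; return P["fx"]*c[0]/c[2]+P["cx"],P["fy"]*c[1]/c[2]+P["cy"]
print(px([.585,.002,.082]))
u,v=map(int,px([.59,-.025,.1])); print(u-60,v-50)
B=cv2.resize(np.ascontiguousarray(a[v-50:v+50,u-60:u+60]),None,fx=3.5,fy=3.5,interpolation=cv2.INTER_CUBIC)
S=cv2.resize(np.ascontiguousarray(s[150:270,290:370]),None,fx=4,fy=4,interpolation=cv2.INTER_CUBIC)
c=np.zeros((480,760,3),np.uint8);c[:350,:420]=(255*(B/255.)**.6).astype(np.uint8);c[:,430:750]=S;cv2.imwrite("pics/z3.png",c)
E
```

```text
(np.float64(381.5155145933244), np.float64(177.46735308941592))
294 137
```

View pics/z3.png

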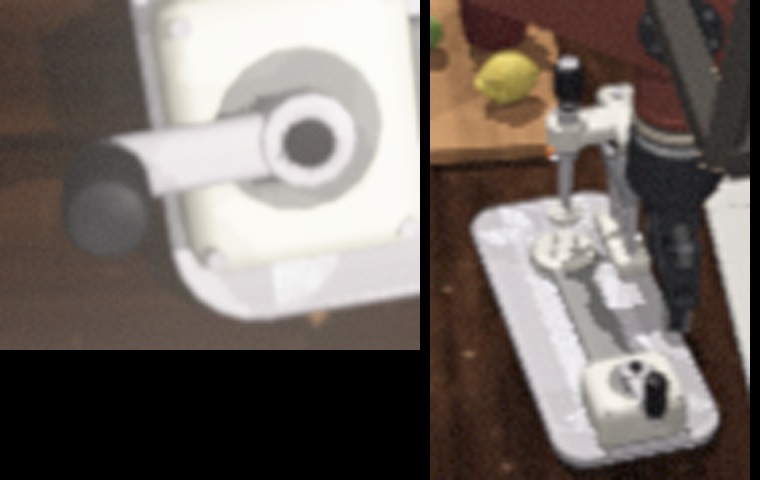

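The wrist crop shows the crank arm square to the housing, pointing along the peeler's -y, with the grip top at (106,213) and the hub at (310,141). The side crop shows the orange blade head raised near the sleeve at (552,150), with the knob still seated. On to the knob.

```bash
python3 - <<'E'
from h import *
import pickle
P=pickle.load(open("w3.pkl","rb"))
g=plane("w",106/3.5+294-.36,213/3.5+137-.36,.12,P);h=plane("w",310/3.5+294-.36,141/3.5+137-.36,.082,P)
print(g,h,np.degrees(np.arctan2(*(g-h)[[1,0]])))
E
```

```text
[ 0.59337084 -0.05151996  0.12      ] [0.58448849 0.00261502 0.082     ] -80.68206800451836
```

Request:
{"name": "arm_command", "arguments": {"targets": [[0, 0, 0, -1, 0, 0, 0], [0, 0, 0, -1, 0, 0, 0], [0, 0, 0, -1, 0, 0, 0], [0, 0, 0, -1, 0, 0, 0], [0, 0, 0.2, -1, 0, 0, 0], [0, 0.2, 0.9, -0.2, 0, 0, 0], [0, 0.2, 0.9, 0, 0, 0, 0], [0, 0.2, 0.9, 0, 0, 0, 0], [0, 0.2, 0.9, 0, 0, 0, 0], [0, 0.2, 0.9, 0, 0, 0, 0], [0, 0.2, 0.9, 0, 0, 0, 0], [0, 0.2, 0.9, 0, 0, 0, 0], [0, 0.2, 0.9, 0, 0, 0, 0], [0, 0.2, 0.9, 0, 0, 0, 0], [0, 0.2, 0.9, 0, 0, 0, 0], [0, 0.2, 0.9, 0, 0, 0, 0], [0, 0.2, 0.9, 0, 0, 0, 0], [0, 0.2, 0.9, 0, 0, 0, 0], [0, 0, 0, 0, 0, 0, 0], [0, 0, 0, 0, 0, 0, 0]]}}

```text
clock: 14.38
tcp_pos: [0.5445, 0.1853, 0.3054]
ee_rot: [[-1.0, -0.003, -0.003], [-0.003, 1.0, -0.001], [0.003, -0.001, -1.0]]
contact_force: [1.0, 0.2, 0.5]
width: 0.0855
grasp_force: 0.0
```

Request:
{"name": "arm_command", "arguments": {"targets": [[0, 0.05, 0.9, 0, 0, 0, 0], [0, 0, 0.8, 0, 0, 0, 0], [0, 0, 0, 0, 0, 0, 0], [0, 0, 0, 0, 0, 0, 0]]}}

```text
clock: 14.72
tcp_pos: [0.5443, 0.2182, 0.3063]
ee_rot: [[-1.0, -0.001, -0.001], [-0.001, 1.0, -0.001], [0.001, -0.001, -1.0]]
contact_force: [0.8, -0.5, -0.0]
width: 0.0855
grasp_force: 0.0
```

```bash
python3 - <<'E'
from h import *
import cv2,pickle
P=eyes.camera_params("wrist");a=eyes.camera("wrist")[:,:,::-1];pickle.dump(P,open("w4.pkl","wb"));cv2.imwrite("pics/w4.png",a)
def px(X):
    c=P["R"]@np.array(X)+P["t"]; return P["fx"]*c[0]/c[2]+P["cx"],P["fy"]*c[1]/c[2]+P["cy"]
u,v=map(int,px([.5464,.2196,.249])); print(u,v)
np.set_printoptions(precision=4,suppress=True)
g=a[max(v-50,0):v+50,u-50:u+50]; m=(g.min(2)>150).astype(np.uint8)
n,l,st,ce=cv2.connectedComponentsWithStats(m)
for i in range(1,n):
    if st[i,4]>40: U,V=ce[i]+[u-50,max(v-50,0)]; print(st[i],U,V,plane("w",U,V,.249,P))
cv2.imwrite("pics/z4.png",cv2.resize(np.ascontiguousarray(g),None,fx=4,fy=4,interpolation=cv2.INTER_CUBIC))
E
```

```text
323 219
[  0   0  19  11 148] 280.5472972972973 172.72972972972974 [0.5121 0.1897 0.249 ]
[   0    0  100  100 6239] 327.23449270716463 222.7007533258535 [0.5489 0.2222 0.249 ]
[ 39  40  23  21 367] 323.2534059945504 219.30245231607628 [0.5463 0.2193 0.249 ]
```

View pics/z4.png

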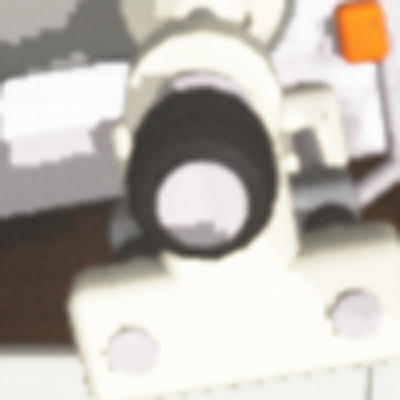

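The crop shows the knob cap centred at (203,200), matching the first estimate, and the fingers' path down is clear.

Request:
{"name": "arm_command", "arguments": {"targets": [[0, -0.1, 0.06, 1, 0, 0, 0], [0, 0, 0, 1, 0, 0, 0], [0, 0, 0, 1, 0, 0, 0], [0, 0, 0, 0.8, 0, 0, 0], [0, 0, 0, 0.8, 0, 0, 0], [0, 0, 0, 0, 0, 0, 0], [0, 0, 0, 0, 0, 0, 0], [0, 0, 0, 0, 0, 0, 0]]}}

```text
clock: 15.43
tcp_pos: [0.5472, 0.2195, 0.2163]
ee_rot: [[-1.0, -0.0, 0.001], [-0.0, 1.0, 0.0], [-0.001, 0.0, -1.0]]
contact_force: [0.2, 0.2, -0.8]
width: 0.0853
grasp_force: 0.0
```

Request:
{"name": "arm_command", "arguments": {"targets": [[1, 0, 0, 0, 0, 0, 0], [1, 0, 0, 0, 0, 0, 0], [1, 0, 0, 0, 0, 0, 0], [1, 0, 0, 0, 0, 0, 0], [1, 0, 0, 0, 0, 0, 0], [1, 0, 0, 0, 0, 0, 0], [1, 0, 0, 0, 0, 0, 0], [1, 0, 0, 0, 0, 0, 0], [1, 0, 0, 0, 0, 0, 0], [1, 0, 0, 0, 0, 0, 0]]}}

```text
clock: 16.27
tcp_pos: [0.5468, 0.2188, 0.2164]
ee_rot: [[-1.0, -0.001, 0.001], [-0.001, 1.0, -0.003], [-0.001, -0.003, -1.0]]
contact_force: [-1.7, -5.6, 4.8]
width: 0.0271
grasp_force: 59.8
```

```bash
python3 - <<'E'
from h import *
import cv2,pickle
z=[ctrl.observe()["tcp_pos"]]
for i in range(4):
    a=eyes.camera("side"); z.append(ctrl.observe()["tcp_pos"])
print(np.array(z).round(4)); cv2.imwrite("pics/side5.png",a[:,:,::-1])
cv2.imwrite("pics/side5z.png",cv2.resize(np.ascontiguousarray(a[130:230,280:380,::-1]),None,fx=5,fy=5,interpolation=cv2.INTER_CUBIC))
E
```

```text
[[0.5468 0.2188 0.2164]
 [0.5468 0.2187 0.2164]
 [0.5468 0.2188 0.2164]
 [0.5468 0.2188 0.2164]
 [0.5468 0.2188 0.2164]]
```

Request:
{"name": "arm_command", "arguments": {"targets": [[1, 0, 0, -0.3, 0, 0, 0], [1, 0, 0, -0.3, 0, 0, 0], [1, 0, 0, -0.3, 0, 0, 0], [1, 0, 0, -0.3, 0, 0, 0], [1, 0, 0, -0.3, 0, 0, 0], [1, 0, 0, -0.3, 0, 0, 0], [1, 0, 0, -0.3, 0, 0, 0], [1, 0, 0, -0.2, 0, 0, 0], [1, 0, 0, 0, 0, 0, 0], [1, 0, 0, 0, 0, 0, 0], [1, 0, 0, 0, 0, 0, 0], [1, 0, 0, 0, 0, 0, 0]]}}

```text
clock: 17.47
tcp_pos: [0.5466, 0.2187, 0.2571]
ee_rot: [[-1.0, -0.0, -0.001], [-0.0, 1.0, -0.003], [0.001, -0.003, -1.0]]
contact_force: [7.2, -2.2, -12.2]
width: 0.0271
grasp_force: 59.8
```

```bash
python3 - <<'E'
from h import *
import cv2
s=ctrl.observe();print(s["tcp_pos"],s["contact_force"])
a=eyes.camera("side")[:,:,::-1];s=ctrl.observe();print(s["tcp_pos"],s["contact_force"]); cv2.imwrite("pics/side6.png",a)
b=cv2.imread("pics/side5.png")
f=lambda i:cv2.resize(np.ascontiguousarray(i[130:230,290:356]),None,fx=6,fy=6,interpolation=cv2.INTER_CUBIC)
cv2.imwrite("pics/z6.png",np.hstack([f(b),f(a)]))
P=eyes.camera_params("side")
for z in(.2,.21,.22,.23):
    c=P["R"]@np.array([.5463,.2193,z])+P["t"];print(z,P["fx"]*c[0]/c[2]+P["cx"],P["fy"]*c[1]/c[2]+P["cy"])
h=cv2.cvtColor(np.ascontiguousarray(a),cv2.COLOR_BGR2HSV)[130:230,290:356];m=((h[...,0]<8)|(h[...,0]>172))&(h[...,1]>110)&(h[...,2]>70)
ys,xs=np.nonzero(m);print([(x+290,y+130) for x,y in zip(xs,ys)][:60])
E
```

```text
[0.54660942 0.21872404 0.25707138] [  7.18501827  -2.15808049 -12.16950976]
[0.54659319 0.21873857 0.25701808] [  6.80064804  -2.49963474 -13.01279102]
0.2 323.5457652211433 176.62270199555812
0.21 323.59309412183467 174.41662540999414
0.22 323.64077321149654 172.19422595030443
0.23 323.6888063911603 169.9553217831139
[(np.int64(308), np.int64(139)), (np.int64(309), np.int64(139)), (np.int64(301), np.int64(140)), (np.int64(302), np.int64(140)), (np.int64(303), np.int64(140)), (np.int64(304), np.int64(140)), (np.int64(305), np.int64(140)), (np.int64(306), np.int64(140)), (np.int64(307), np.int64(140)), (np.int64(308), np.int64(140)), (np.int64(309), np.int64(140)), (np.int64(310), np.int64(140)), (np.int64(311), np.int64(140)), (np.int64(300), np.int64(141)), (np.int64(301), np.int64(141)), (np.int64(302), np.int64(141)), (np.int64(303), np.int64(141)), (np.int64(304), np.int64(141)), (np.int64(305), np.int64(141)), (np.int64(306), np.int64(141)), (np.int64(307), np.int64(141)), (np.int64(308), np.int64(141)), (np.int64(309), np.int64(141)), (np.int64(310), np.int64(141)), (np.int64(3
[... 440 characters left out ...]
.int64(314), np.int64(142)), (np.int64(315), np.int64(142)), (np.int64(296), np.int64(143)), (np.int64(297), np.int64(143)), (np.int64(298), np.int64(143)), (np.int64(300), np.int64(143)), (np.int64(302), np.int64(143)), (np.int64(304), np.int64(143)), (np.int64(305), np.int64(143)), (np.int64(311), np.int64(143)), (np.int64(312), np.int64(143)), (np.int64(314), np.int64(143)), (np.int64(298), np.int64(144)), (np.int64(302), np.int64(144)), (np.int64(314), np.int64(144)), (np.int64(297), np.int64(145)), (np.int64(298), np.int64(145)), (np.int64(301), np.int64(145)), (np.int64(302), np.int64(145)), (np.int64(303), np.int64(145)), (np.int64(314), np.int64(145)), (np.int64(315), np.int64(145))]
```

View pics/z6.png

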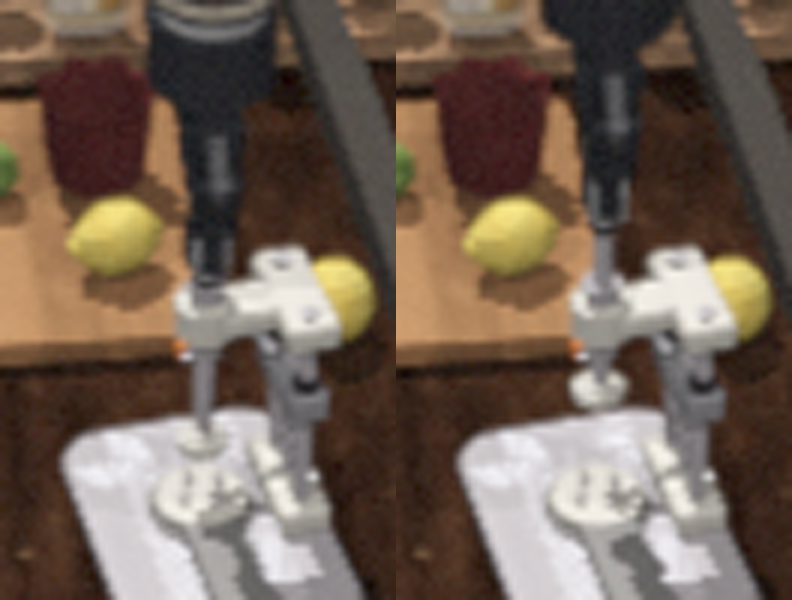

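The rod is up by about 41 mm and the ring is still hidden: bare rod shows above the sleeve at (603,290) in the right half. About 9.3 mm to go.

Request:
{"name": "arm_command", "arguments": {"targets": [[1, 0, 0, -0.2, 0, 0, 0], [1, 0, 0, -0.2, 0, 0, 0], [1, 0, 0, -0.07, 0, 0, 0], [1, 0, 0, 0, 0, 0, 0], [1, 0, 0, 0, 0, 0, 0], [1, 0, 0, 0, 0, 0, 0], [1, 0, 0, 0, 0, 0, 0]]}}

```text
clock: 18.1
tcp_pos: [0.5466, 0.2187, 0.2658]
ee_rot: [[-1.0, -0.0, -0.001], [-0.0, 1.0, -0.003], [0.001, -0.003, -1.0]]
contact_force: [6.7, -2.2, -13.9]
width: 0.0275
grasp_force: 59.9
```

```bash
cat > ring.py <<'E'
from h import *
import cv2,sys
s=ctrl.observe();print(s["tcp_pos"].round(5),s["contact_force"].round(1))
P=eyes.camera_params("side")
I=np.mean([eyes.camera("side").astype(float) for _ in range(6)],0)
s=ctrl.observe();print(s["tcp_pos"].round(5),s["contact_force"].round(1),s["clock"])
np.save("ring_%s.npy"%sys.argv[1],I)
r=I[160:184,319:330].astype(float); red=r[...,0]-(r[...,1]+r[...,2])/2
print("redness rows 160.., cols 319..");print(red.round().astype(int))
cv2.imwrite("pics/ring_%s.png"%sys.argv[1],cv2.resize(I[150:195,300:350,::-1].astype(np.uint8),None,fx=12,fy=12,interpolation=cv2.INTER_CUBIC))
E
python3 ring.py a
```

```text
[0.54656 0.21875 0.26584] [  6.7  -2.2 -13.9]
[0.54657 0.21874 0.26584] [  6.7  -3.5 -13.4] 18.4
redness rows 160.., cols 319..
[[65 58 12 -1  0 -2 -3 -1  0  4 21]
 [62 58 15 -1  0 -1 -2 -1  1  5 22]
 [55 57 29  1 -1 -1 -1 -1  1  8 27]
 [47 54 41  5  0  1 -2  0  4 13 31]
 [54 63 51  9 -1  1  0  0  6 15 32]
 [44 56 55 19  0  2  1  4 17 29 33]
 [44 57 61 41  7  0  2 12 27 30 31]
 [55 64 68 54 11  2  5 13 27 29 30]
 [65 68 69 54 10  2  5 16 27 26 27]
 [64 66 69 54 12  2  5 15 26 26 27]
 [64 64 66 53 15  3  5 14 24 25 27]
 [65 66 68 53 16  3  5 14 22 24 25]
 [65 66 68 53 18  3  5 14 21 23 25]
 [67 69 69 53 16  3  5 14 22 25 26]
 [69 69 64 45 15  3  5 14 22 26 27]
 [68 66 45 23 10  9 11 12 15 25 26]
 [63 53 24 13 36 45 36 14  9 17 19]
 [61 37 11 11 38 63 40  9  6 13 14]
 [40 19  5  3  5  6  5  4  7  8  8]
 [22  8  7  4  2  2  2  4  8  8  8]
 [16  7  8  6  4  3  4  5  7  7  8]
 [18  7  8  7  7  6  8  8  8  8  8]
 [27  8  7  8  8  9  8  7  8  8  9]
 [28  7  7  8  8  8  7  6  7  8  8]]
```

View pics/ring_a.png

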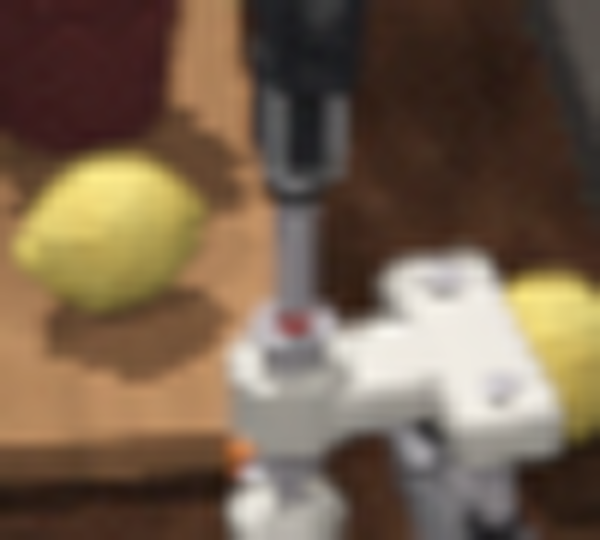

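The ring is visible at about (293,325) in the crop, just above the sleeve's rim. I'll compare it with the projected rows.

```bash
python3 - <<'E'
from h import *
P=eyes.camera_params("side");C=-P["R"].T@P["t"];A=np.array([.5463,.2193,0]);d=(C-A)[:2];d/=np.linalg.norm(d)
for r in(0,.006,.0125):
  for z in(.195,.2,.206,.21):
    c=P["R"]@(np.r_[A[:2]+r*d,z])+P["t"];print(r,z,(P["fx"]*c[0]/c[2]+P["cx"]).round(2),(P["fy"]*c[1]/c[2]+P["cy"]).round(2))
I=np.load("ring_a.npy");print(I[170:184,324].round().astype(int).tolist())
E
```

```text
0 0.195 323.52 177.72
0 0.2 323.55 176.62
0 0.206 323.57 175.3
0 0.21 323.59 174.42
0.006 0.195 323.5 178.72
0.006 0.2 323.52 177.62
0.006 0.206 323.55 176.29
0.006 0.21 323.57 175.41
0.0125 0.195 323.48 179.8
0.0125 0.2 323.5 178.7
0.0125 0.206 323.53 177.38
0.0125 0.21 323.55 176.49
[[127, 122, 125], [126, 121, 125], [126, 122, 124], [126, 121, 125], [126, 121, 125], [128, 118, 120], [134, 88, 89], [141, 77, 78], [140, 132, 135], [122, 119, 122], [126, 122, 124], [154, 150, 145], [169, 165, 156], [156, 151, 144]]
```

Request:
{"name": "arm_command", "arguments": {"targets": [[1, 0, 0, -0.04, 0, 0, 0], [1, 0, 0, 0, 0, 0, 0], [1, 0, 0, 0, 0, 0, 0], [1, 0, 0, 0, 0, 0, 0], [1, 0, 0, 0, 0, 0, 0]]}}

```text
clock: 18.82
tcp_pos: [0.5466, 0.2187, 0.2666]
ee_rot: [[-1.0, -0.0, -0.002], [-0.0, 1.0, -0.003], [0.002, -0.003, -1.0]]
contact_force: [7.8, -2.5, -14.6]
width: 0.0271
grasp_force: 59.9
```

```bash
python3 ring.py b|head -2; python3 - <<'E'
import numpy as np
for k in "ab":
    I=np.load(f"ring_{k}.npy");r=I[174:180,322:327];red=r[...,0]-(r[...,1]+r[...,2])/2
    print(red.round().astype(int).tolist(),red[:,1:4].clip(5).sum()-5*18); print(I[174:180,324].round().astype(int).tolist())
E
```

```text
[0.54658 0.21871 0.26658] [  7.8  -2.5 -14.6]
[0.54654 0.21874 0.26657] [  7.1  -2.1 -14.4] 19.1167
[[45, 15, 3, 5, 14], [23, 10, 9, 11, 12], [13, 36, 45, 36, 14], [11, 38, 63, 40, 9], [3, 5, 6, 5, 4], [4, 2, 2, 2, 4]] 253.33333333333331
[[126, 121, 125], [128, 118, 120], [134, 88, 89], [141, 77, 78], [140, 132, 135], [122, 119, 122]]
[[49, 18, 3, 4, 13], [32, 30, 10, 12, 15], [16, 45, 46, 42, 19], [10, 39, 63, 40, 9], [3, 5, 6, 5, 4], [4, 2, 2, 2, 3]] 297.3333333333333
[[126, 121, 124], [127, 115, 119], [134, 87, 88], [142, 78, 79], [140, 133, 135], [122, 120, 122]]
```

```bash
python3 -c "
from station import ctrl
s=ctrl.observe();print(s['tcp_pos'],s['width'],s['grasp_force'],s['clock']);print(ctrl.sign_off())"
```

```text
[0.54654362 0.21874336 0.26657254] 0.02701863206061845 59.87191403211909 19.1167
the job is handed in; nothing more can be done
None
```

I wound the crank clockwise to its stop and let go of it, which left the blade arm up; the knob is still gripped with the rod pulled about 50 mm by arm travel, and the side camera shows the red ring just above the sleeve rim but is too coarse to confirm its lower edge to better than about 1 mm; I handed the job in at 19 s.

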